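Key on the viewing base and hold the lens over the filter

TASK

Take the square-headed key out of the key block, push it fully home in the keyhole of the viewing base and turn it clockwise to its stop to switch the lamp on; leave it there. Then pick up the hand lens by its handle and hold it level over the middle of the glass dish, with its rim at the height of the clamp collar on the pole, the rim clear of the gripper so that one can look down through it, and resting on nothing. Finish while still holding it there; do not shift the dish, the collar, the other key or the other things, and do not knock the lens against the dish.

Things in the scene. Friction and masses are not known exactly. Their poses are not given: they have to be found in the camera images.
- viewer: Viewing base fixed to the bench: white housing 240 x 240 mm, 45 mm high, grey glass window in its top, key switch in the top at (-75, -60) mm, a steel pole (20 mm thick, with its black cap 253 mm high above the bench) at (95, 95) mm. Origin: centre of the underside; z up, x away from the front edge.
- keyway (a point): Centre of the round keyhole face of the switch, 10 mm above the viewing base's top. The slot in it is 12 x 6.8 mm and 27 mm deep, pointing straight down; its long side runs along this point's y axis, and it turns with the switch. A steel bezel of 37 mm diameter surrounds it, 2 mm lower. z up.
- switch (a joint): Angle of the switch, rad: 0 is off, 1.05 (60 deg, a firm stop) is on; grows clockwise as seen from above. It turns with about 0.04 N m and stays where it is left; the key has about 0.18 rad of play in it.
- key: The square-headed key, standing in the key block, blade down. Black rectangular head 28 mm wide (y), 9 mm thick (x), 26 mm high; below it a flat brass blade 10 mm (y) x 5 mm (x), 20 mm long, its last 4 mm narrowed to 7 x 3 mm. About 30 g. Origin: middle of the head's underside, which seats on the face when the key is home; z up out of the head. Either way round fits.
- key_tip (a point): Tip of that key's blade, 20 mm below the key's origin; same axes.
- spare_key: The other key in the block, for another machine: a smaller round head 20 mm across, 8 mm thick, round shank. Not needed. Origin: underside of its head.
- rack: White key block fixed to the bench, 56 mm (x) x 126 mm (y) x 30 mm high, with a key standing in each of two slots 24 mm deep at y = -32 and +32 mm. Origin: centre of the underside, z up.
- loupe: Hand lens lying flat on the bench, about 80 g. White straight handle 100 mm long (x from -60 to +40 mm), 16 mm wide (y), 14 mm high; then an aluminium rim of 62 mm diameter, 12 mm high, with an amber lens, centred at x = +70 mm. Origin: underside of the handle, 60 mm from its free end; z up. The weight balances about 26 mm from the origin towards the lens.
- lens (a point): Centre of the lens and of its rim, 70 mm along x and 6 mm up from the loupe's origin; its z axis is square to the lens.
- collar_mid (a point): Middle (axis, mid height) of the aluminium clamp collar on the pole of the viewing base, 38 mm across and 14 mm high with a thumbscrew; it marks the lens's working height, somewhere 70 to 130 mm above the base's top. z up.
- dish: Open glass dish, 60 mm across and 14 mm high, loose on the viewing base's window, a white filter disc lying in it. Origin: centre of its underside, z up.
- forceps: Steel forceps 116 mm long, 6 mm high, lying on the left of the viewing base (bystander).
- beaker: Glass beaker, 64 mm across, 85 mm high, behind the viewing base (bystander).
- reagent: Amber bottle, 60 mm across, 120 mm high, behind the viewing base (bystander).
- washbottle: White wash bottle with a spout, 66 mm across, 172 mm high, at the back left (bystander).
- plug: White tap plug, about 50 mm long, 20 mm high, on the bench at the right (bystander).
- petri: Closed clear plastic dish, 94 mm across, 20 mm high, on the bench at the left (bystander).
- spatula: Thin steel laboratory spatula 160 mm long, 6 mm high, lying on the bench at the right (bystander).
Not all that is in view belongs to the job. Of the things shaped like the dish, the glass one is meant.

How it is judged (in metres and radians):
On the way, in this order (a step that is already met when the one before it is completed fails the run):
1. the square-headed key is pushed home in the keyhole (horizontal distance between key_tip and keyway below 0.004 m and z of key_tip in the frame of keyway below -0.016 m), for 0.1 s.
2. the key has turned the switch on, to its stop within 15 degrees (all of step 1 and value of joint switch above 0.79 rad), for 0.2 s.
3. the hand lens has been lifted over the dish (contact force between the fingers and loupe above 0.5 N and z of lens in the frame of viewer above 0.09 m and horizontal distance between lens and dish below 0.03 m), for 0.2 s.
At the end, for the whole second after the job is handed in: Switch within 15 deg of its stop, key home (4 mm) and let go. Lens still held, at rest, touching nothing else: centre within 10 mm of the dish's centre seen from above and 6 mm of the collar's mid height, level within 6 deg, TCP 45 mm or more aside of it (all of step 2 and contact force between each of the fingers, loupe and key below 0.1 N and contact force between the fingers and loupe above 0.5 N and contact force between loupe and viewer below 0.1 N and contact force between loupe and dish below 0.1 N and horizontal distance between lens and dish below 0.01 m and z of lens in the frame of collar_mid between -0.006 and 0.006 m and angle between lens's own z axis and vertical below 0.105 rad and horizontal distance between the grasp point and lens above 0.045 m and linear speed of loupe below 0.01 m/s and angular speed of loupe below 0.1 rad/s); the arm keeps its last pose, push and grip.
It fails at once if the dish is shifted by more than 12 mm (distance of dish from where it was at the start of the episode above 0.012 m).
It fails at once if the hand lens is knocked against the dish (over 3 N) (contact force between loupe and dish above 3 N).
It fails at once if the collar is shifted by more than 4 mm (distance of collar_mid from where it was at the start of the episode above 0.004 m).
It fails at once if the other key is taken or shifted by more than 15 mm (distance of spare_key from where it was at the start of the episode above 0.015 m).
It fails at once if a bystander is shifted by more than 30 mm (distance of any of forceps, beaker, reagent, washbottle, plug, petri, spatula from where it was at the start of the episode above 0.03 m).
It also fails if it takes over 72 s, if anything falls off the work surface, if the arm or the gripper's body presses on something with over 40 N, if the wrist force passes 120 N, or if a joint passes its speed limit or range.

ROBOT

A 6-joint arm with a two-finger parallel gripper is mounted at the origin on the work surface. World frame = base frame: x ahead of the robot, y to its left, z up, the work surface at z = 0. Lengths are in mm, angles in rad, forces in N, time in s.
With the tool pointing down it reaches from about 275 to 750 mm from the base axis. Payload 10.2 kg.
Tool frame: the origin (TCP) lies between the finger pads, 19 mm behind the fingertips; this is the grasp point; z points along the fingers, y is the line along which they close (so a half turn about z gives the same grasp; the last joint's range is limited). The gripper opens to 85 mm and grips with 20 to 120 N. Pads are 22 mm wide; open, the fingers measure 114 mm over their backs; the gripper's body (76 mm by 85 mm) begins 54 mm behind the grasp point. The pads swing forward as they close: fully open they stand 13 mm farther back than shut.
Start: joints at [0.991, 0.313, 1.498, -0, 1.331, -0.223], TCP at [183.384, 491.937, 249.994] pointing down, gripper open.
Joint ranges: [-2.94, 2.94], [-0.97, 2.17], [0.19, 2.56], [-1.23, 4.37], [0.02, 3.11], [-2.88, 2.88]. Speed limits (rad/s): [2.39, 2.39, 3.01, 3.14, 3.14, 3.14].

INTERFACE

Orientations are given as a unit quaternion [w, x, y, z].
In Python, from rig import ctrl gives the robot as it stands.
- The arm moves only by the tool step_arm, never from a script. Its argument "increments" is a list of rows, each a list of 3 entries, a list of its own where there are three numbers: the shift along the tool's x, y, z in cm, then the turn, a rotation vector about the tool's x, y, z in degrees, then the opening in per cent of the stroke, from 0 (shut) to 100 (fully open). A call has 1 to 8 rows; each row is the pose to reach, as a shift and turn from the pose commanded when the call began, along the tool's axes at that moment; what a row does not reach only later rows make up. A row lasts 1/8 s, in which the tool goes at most 62.5 mm and 10.7 degrees, less where a joint would pass 70% of its speed; a pose out of reach is approached as far as the arm can. A call with a gripper value outside its range is refused whole. The fingers move at their own pace and stop on an object; "squeeze" is the grip in N (left out, the last holds). Time passes only in rows, so rows that repeat a pose let the fingers close. It gives the time, the measured TCP pose, the force, the opening and the grip force at its end, in the units of the state.
- ctrl.sense(): the state, without advancing time (a new reading comes with each control period).
- ctrl.capture(name): name is "scene" or "top" or "wrist"; returns a dict with "img" (384x512x3 uint8, red, green, blue), "fx", "fy", "cx", "cy" (pixels), "extrinsics" (4x4, takes a point from camera to world coordinates). Camera axes: x right, y down, z forward; pixel columns grow to the right and rows downward; lengths in mm; the calibration is good to about 2 mm. A picture is of the moment at which its call begins. There is no depth.
- ctrl.finish_job(): hands the job in; it is judged then, once.
The state is a dict: "time_s": time; "joints": joint angles; "dq": joint speeds; "tau": joint torques, N m; "eef_pos": TCP position; "ee_rot": TCP orientation; "force": force on the tool from outside, world axes, zero at the start; "wrist_torque": the same for the moment, N m; "grip_width": opening from 0.0 (shut) to 1.0 (fully open); "grip_force": force on a finger pad.
Only numpy, scipy, OpenCV 4.12 (cv2) and the standard library are available. Lean on these libraries where they do the work, as an engineer would, in place of code of your own. Each camera call takes 0.05 s, during which the arm holds its last target. There are 200 camera calls.

## Working session

There is one attempt and no reset: what is moved stays moved. The work goes in short steps, Python scripts to look and compute and a tool call to move; the robot and the scene stay as the last step left them, time stands still between calls to the robot, and variables do not carry over. Pictures are saved under pics/ and viewed, at most 13 in all, crops included, and the job is handed in when it is done.

Besides the shell and the picture viewer there is one more tool, called after "Call:" in YAML: its name, and indented under it one key for each argument. step_arm: Moves the arm, as the interface text tells. Its arguments: {"type":"object","properties":{"increments":{"type":"array"},"squeeze":{"type":"number"}},"required":["increments"]}

```bash
ls; mkdir -p pics
cat > h.py <<'E'
import numpy as np, cv2, pickle
from rig import ctrl
def snap(n,f):
    c=ctrl.capture(n); pickle.dump(c,open(f'pics/{f}.pkl','wb')); return c
def load(f): return pickle.load(open(f'pics/{f}.pkl','rb'))
def ray(c,u,v):
    E=np.array(c['extrinsics']); d=E[:3,:3]@np.array([(u-c['cx'])/c['fx'],(v-c['cy'])/c['fy'],1]); return E[:3,3],d/np.linalg.norm(d)
def atz(c,u,v,z):
    o,d=ray(c,u,v); return o+d*(z-o[2])/d[2]
def tri(*l):
    A=np.zeros((3,3));b=np.zeros(3)
    for c,u,v in l:
        o,d=ray(c,u,v);P=np.eye(3)-np.outer(d,d);A+=P;b+=P@o
    p=np.linalg.solve(A,b)
    return p,[round(float(np.linalg.norm(np.cross(p-ray(*k)[0],ray(*k)[1]))),1) for k in l]
def proj(c,p):
    E=np.array(c['extrinsics']);q=E[:3,:3].T@(np.array(p)-E[:3,3]);return [round(float(c['fx']*q[0]/q[2]+c['cx']),1),round(float(c['fy']*q[1]/q[2]+c['cy']),1)]
def save(c,f,box=None,s=1):
    im=c['img'][:,:,::-1]
    if box: im=im[box[1]:box[3],box[0]:box[2]]
    cv2.imwrite(f'pics/{f}.png',cv2.resize(im,None,fx=s,fy=s,interpolation=cv2.INTER_CUBIC))
E
python3 - <<'E'
from h import *
np.set_printoptions(suppress=True,precision=2)
for n in ['scene','top','wrist']:
    c=snap(n,n+'0'); save(c,n+'0',None,1.56); print(n,c['fx'],c['cx'],c['cy'],np.array(c['extrinsics']))
print(ctrl.sense())
E
```

```text
pics
scene 354.88903509155585 253.28824219729316 188.8639171824603 [[  -0.02    0.59   -0.8  1357.11]
 [   1.      0.01   -0.02   61.81]
 [  -0.     -0.8    -0.59  650.98]
 [   0.      0.      0.      1.  ]]
top 438.4968278227181 259.9042916596084 191.82613380743877 [[   0.02   -0.98    0.22  360.25]
 [  -1.     -0.02    0.     32.14]
 [   0.     -0.22   -0.98 1241.15]
 [   0.      0.      0.      1.  ]]
wrist 297.0350032342883 257.5133728526087 188.74523695428186 [[  0.35   0.89   0.29 108.36]
 [  0.94  -0.33  -0.11 519.5 ]
 [ -0.     0.31  -0.95 373.12]
 [  0.     0.     0.     1.  ]]
{'time_s': 0.15, 'joints': array([ 0.99,  0.31,  1.5 ,  0.  ,  1.33, -0.22]), 'dq': array([ 0., -0., -0., -0., -0., -0.]), 'tau': array([  0.  , -41.24, -25.98,  -0.  ,   0.  ,   0.  ]), 'eef_pos': array([183.29, 491.79, 249.6 ]), 'ee_rot': array([-0.  ,  0.18,  0.98, -0.  ]), 'force': array([ 1.01, -0.05, -0.04]), 'wrist_torque': array([-0.02,  0.01,  0.02]), 'grip_force': 0.0, 'grip_width': 1.004130762350022}
```

View pics/scene0.png

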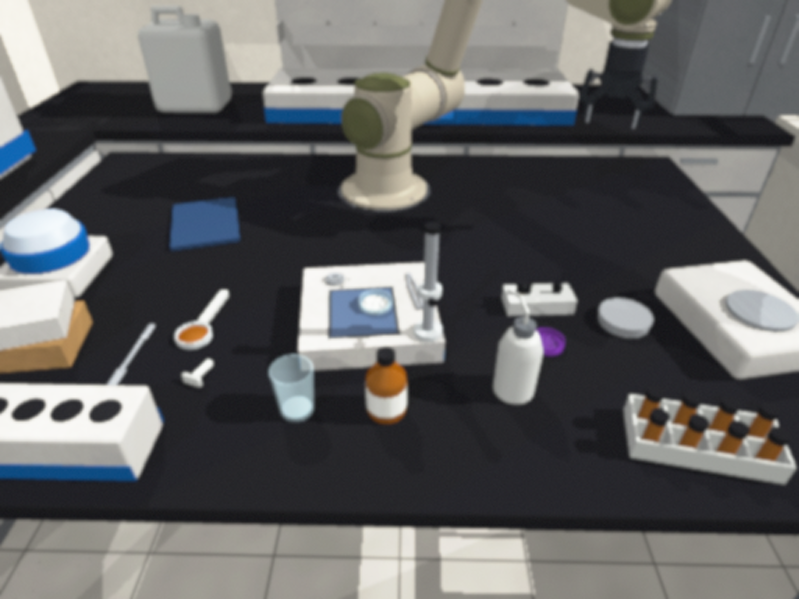

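View pics/top0.png

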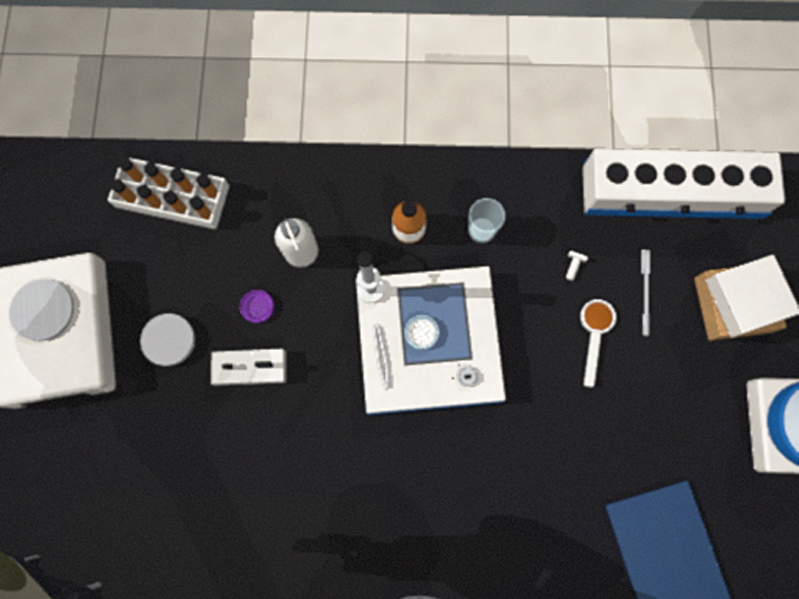

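Scene and top show the rack at (248,366), the viewer centred at (430,340) with the pole at (368,280), the dish at (421,332) and the switch at (467,377). The loupe has its lens at (598,317) and its handle end at (590,383). All of these are top-picture pixels at 1.56x. Next I get coarse positions to aim the wrist camera.

Run:
```python
from h import *
np.set_printoptions(suppress=True,precision=1)
c=load('top0');s=1.5625
for n,u,v,z in [('keyL',228,366,43),('keyR',264,364,43),('rack',248,366,30),('switch',467,376,55),('dish',421,332,50),('lens',598,316,10),('hend',590,384,10),('vc1',357,275,45),('vc2',489,268,45),('vc3',504,401,45),('vc4',367,412,45),('pole',366,260,253)]:
    print(n,atz(c,u/s,v/s,z))
w=load('wrist0');E=np.array(w['extrinsics']);st=ctrl.sense()
from scipy.spatial.transform import Rotation as R
q=st['ee_rot'];T=R.from_quat([*q[1:],q[0]]).as_matrix();print(T);print(T.T@(E[:3,3]-st['eef_pos']));print(T.T@E[:3,:3])
```

```text
keyL [502.6 346.3  43. ]
keyR [507.5 283.4  43. ]
rack [505.  314.2  30. ]
switch [493.1 -71.8  55. ]
dish [569.4   9.1  50. ]
lens [ 613.4 -315.4   10. ]
hend [ 488.7 -296.2   10. ]
vc1 [671.9 126.2  45. ]
vc2 [ 690.4 -111.9   45. ]
vc3 [ 452.3 -136.8   45. ]
vc4 [428.2  99.7  45. ]
pole [641.2  97.3 253. ]
[[-0.9  0.3 -0. ]
 [ 0.3  0.9 -0. ]
 [ 0.  -0.  -1. ]]
[  79.9   -0.3 -123.5]
[[-0.  -0.9 -0.3]
 [ 1.  -0.   0. ]
 [-0.  -0.3  0.9]]
```

```bash
cat >> h.py <<'E'
from scipy.spatial.transform import Rotation as R
def plan(p,yaw):
    st=ctrl.sense();q=st['ee_rot'];T=R.from_quat([*q[1:],q[0]]).as_matrix();y=np.radians(yaw)
    G=np.array([[np.cos(y),np.sin(y),0],[np.sin(y),-np.cos(y),0],[0,0,-1]])
    print('pos',st['eef_pos'].round(1),'yaw',np.degrees(np.arctan2(T[1,0],T[0,0])).round(2),'t',st['time_s'])
    print('cm',(T.T@(np.array(p)-st['eef_pos'])/10).round(2),'deg',np.degrees(R.from_matrix(T.T@G).as_rotvec()).round(1))
E
python3 -c "
from h import *
plan((507,300,210),94.5)"
```

```text
pos [183.3 491.8 249.6] yaw 159.56 t 0.15
cm [-37.03  -6.66   3.96] deg [-0.1  0.  65.1]
```

Call:
step_arm:
  increments:
    - [[-37, -6.7, 4], [0, 0, 65], 100]
    - [[-37, -6.7, 4], [0, 0, 65], 100]
    - [[-37, -6.7, 4], [0, 0, 65], 100]
    - [[-37, -6.7, 4], [0, 0, 65], 100]
    - [[-37, -6.7, 4], [0, 0, 65], 100]
    - [[-37, -6.7, 4], [0, 0, 65], 100]
    - [[-37, -6.7, 4], [0, 0, 65], 100]
    - [[-37, -6.7, 4], [0, 0, 65], 100]

```text
time_s: 1.15
eef_pos: [506.3, 300.0, 209.7]
ee_rot: [-0.0, 0.678, 0.735, -0.0]
force: [-0.3, 0.6, -0.1]
grip_width: 1.0
grip_force: 0.0
```

```bash
python3 -c "
from h import *
c=snap('wrist','w1'); plan((507,300,210),94.5); print([proj(c,p) for p in [(507,283,43),(502,346,43)]])"
```

```text
pos [505.9 300.6 210. ] yaw 94.67 t 1.2
cm [-0.07  0.11  0.  ] deg [-0.  -0.   0.2]
[[256.8, 190.3], [256.8, 128.1]]
```

Call:
step_arm:
  increments:
    - [[0, 0, 0], [0, 0, 0], 40]
    - [[-5, 0, 0], [0, 0, 0], 40]
    - [[-5, 0, 0], [0, 0, 0], 40]
    - [[-5, 0, 0], [0, 0, 0], 40]
    - [[-5, 0, 0], [0, 0, 0], 40]

```text
time_s: 1.82
eef_pos: [510.3, 251.1, 210.1]
ee_rot: [-0.0, 0.678, 0.735, 0.0]
force: [-0.8, 0.8, -0.6]
grip_width: 0.397
grip_force: 0.0
```

```bash
python3 -c "
from h import *
c=snap('wrist','w2'); plan((507,300,210),94.5); print([proj(c,p) for p in [(507,283,43),(502,346,43)]])
a=load('w1')
for d,n in((a,'w1'),(c,'w2')): print(proj(d,(505,314,30)))
def cr(d):
  u,v=map(int,proj(d,(507,290,40)));u0=max(0,min(312,u-100));v0=max(0,min(234,v-75));print(u0,v0);return cv2.resize(d['img'][v0:v0+150,u0:u0+200,::-1],None,fx=2,fy=2)
m=np.vstack([np.hstack([cr(a),cr(c)])]);cv2.imwrite('pics/m1.png',cv2.resize(m,None,fx=1,fy=1))"
```

```text
pos [510.3 251.  210. ] yaw 94.64 t 1.875
cm [4.91 0.06 0.  ] deg [ 0.  -0.   0.1]
[[256.5, 142.7], [256.5, 73.6]]
[257.3, 158.0]
[257.0, 109.2]
157 108
157 60
```

View pics/m1.png

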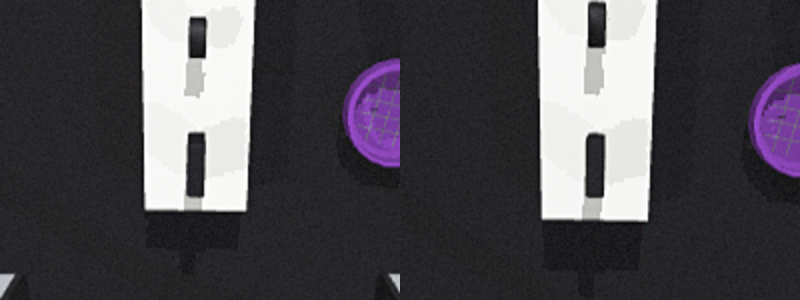

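The square key is the lower (−y) black bar: crop x 187–206, y 132–197 at left, and x 585–605, y 132–197 at right. The spare key is above it. I'll refine the edges by threshold and triangulate.

```bash
cat > k.py <<'E'
from h import *
np.set_printoptions(suppress=True,precision=1)
def bar(d,ul,uh,vl,vh):
    g=cv2.cvtColor(d['img'],cv2.COLOR_RGB2GRAY).astype(float)
    def cross(p,thr):  # first/last subpixel crossing below thr
        b=np.where(p<thr)[0];i,j=b[0],b[-1]
        return i-1+(p[i-1]-thr)/(p[i-1]-p[i]), j+(thr-p[j])/(p[j+1]-p[j])
    um=(ul+uh)//2
    col=g[vl:vh,um-2:um+3].mean(1);v=np.array(cross(col,90))+vl
    us=[np.array(cross(g[r,ul:uh],100))+ul for r in range(int(v[0])+4,int(v[1])-3)]
    return v,np.array(us),int(v[0])+4
a,b=load('w1'),load('w2')
va,ua,ra=bar(a,245,268,168,212);vb,ub,rb=bar(b,245,268,120,163)
print(va,ua[::5],vb,ub[::5])
ca,cb=ua.mean(1),ub.mean(1)
print('far top',tri((a,ca[-4:].mean(),va[1]),(b,cb[-4:].mean(),vb[1])))
print('near bot',tri((a,ca[:4].mean(),va[0]),(b,cb[:4].mean(),vb[0])))
for d,v,c in((a,va,ca),(b,vb,cb)): print(atz(d,c[-4:].mean(),v[1],56),atz(d,c[:4].mean(),v[0],30))
# rack edges
for d,rows in((a,(130,200)),(b,(90,155))):
    g=cv2.cvtColor(d['img'],cv2.COLOR_RGB2GRAY).astype(float)
    for r in rows:
        w=np.where(g[r,200:310]>120)[0]+200; print(r,w[0],w[-1],atz(d,w[0]-.5,r,30),atz(d,w[-1]+.5,r,30))
E
python3 k.py
```

```text
[174. 206.] [[250.6 259.1]
 [250.4 259.2]
 [250.4 258.7]
 [249.8 258.7]
 [249.9 258.4]] [126.7 158.2] [[249.6 258.7]
 [249.6 258.8]
 [249.6 258.7]
 [249.6 258.5]
 [249.3 258.4]]
far top (array([505.5, 269.6,  53.4]), [0.1, 0.1])
near bot (array([503.7, 296.9,  31.1]), [0.1, 0.1])
[505.3 270.6  56. ] [503.8 296.6  30. ]
[505.6 270.1  56. ] [503.5 296.7  30. ]
130 228 283 [472.8 340.2  30. ] [529.1 344.8  30. ]
200 229 280 [477.5 265.1  30. ] [533.9 269.6  30. ]
90 226 283 [473.1 329.4  30. ] [529.2 334.   30. ]
155 228 281 [478.2 265.7  30. ] [534.  270.2  30. ]
```

```bash
python3 -c "
from h import *
plan((504.6,283.4,52),93.7)"
```

```text
pos [510.3 251.  210. ] yaw 94.64 t 1.875
cm [ 3.27 -0.31 15.8 ] deg [ 0.  -0.   0.9]
```

Call:
step_arm:
  increments:
    - [[3.3, -0.3, 5], [0, 0, 0.9], 40]
    - [[3.3, -0.3, 9], [0, 0, 0.9], 40]
    - [[3.3, -0.3, 12], [0, 0, 0.9], 40]
    - [[3.3, -0.3, 14], [0, 0, 0.9], 40]
    - [[3.3, -0.3, 15.8], [0, 0, 0.9], 40]
    - [[3.3, -0.3, 15.8], [0, 0, 0.9], 40]

```text
time_s: 2.62
eef_pos: [504.4, 282.8, 50.9]
ee_rot: [-0.001, 0.684, 0.729, -0.001]
force: [0.2, 1.0, -0.1]
grip_width: 0.402
grip_force: 0.0
```

Call:
step_arm:
  increments:
    - [[0, 0, 0], [0, 0, 0], 20]
    - [[0, 0, 0], [0, 0, 0], 10]
    - [[0, 0, 0], [0, 0, 0], 0]
    - [[0, 0, 0], [0, 0, 0], 0]
    - [[0, 0, 0], [0, 0, 0], 0]
    - [[0, 0, 0], [0, 0, 0], 0]
  squeeze: 50

```text
time_s: 3.38
eef_pos: [505.5, 283.0, 53.0]
ee_rot: [0.0, 0.684, 0.729, 0.001]
force: [-1.1, -0.6, 5.8]
grip_width: 0.094
grip_force: 50.3
```

Call:
step_arm:
  increments:
    - [[0, 0, -2], [0, 0, 0], 0]
    - [[0, 0, -5], [0, 0, 0], 0]
    - [[0, 0, -10], [0, 0, 0], 0]
    - [[0, 0, -16], [0, 0, 0], 0]
    - [[-5, 0, -16], [0, 0, 0], 0]
    - [[-11, 0, -16], [0, 0, 0], 0]
    - [[-17, 0, -16], [0, 0, 0], 0]
    - [[-22, 0, -16], [0, 0, 0], 0]

```text
time_s: 4.38
eef_pos: [518.9, 61.1, 212.2]
ee_rot: [0.0, 0.684, 0.729, 0.0]
force: [-0.1, -0.4, -0.2]
grip_width: 0.094
grip_force: 49.5
```

```bash
python3 -c "
from h import *
plan((490,-90,212),95.5);print(ctrl.sense()['grip_width'])"
```

```text
pos [518.9  61.1 212.2] yaw 93.62 t 4.375
cm [-14.9   -3.84   0.02] deg [ 0.   0.  -1.9]
0.09399263196065075
```

```bash
python3 -c "
from h import *
snap('wrist','w3')"
```

Call:
step_arm:
  increments:
    - [[-5, -2, 0], [0, 0, -2], 0]
    - [[-11, -3.8, 0], [0, 0, -2], 0]
    - [[-14.9, -3.8, 0], [0, 0, -2], 0]
    - [[-14.9, -3.8, 0], [0, 0, -2], 0]
    - [[-14.9, -3.8, 0], [0, 0, -2], 0]

```text
time_s: 5.05
eef_pos: [490.6, -87.3, 212.0]
ee_rot: [-0.0, 0.671, 0.741, 0.0]
force: [0.5, -0.3, -0.6]
grip_width: 0.092
grip_force: 49.5
```

```bash
python3 -c "
from h import *
snap('wrist','w4')"
```

Call:
step_arm:
  increments:
    - [[-2, 0, 0], [0, 0, 0], 0]
    - [[-4, 0, 0], [0, 0, 0], 0]
    - [[-4, 0, 0], [0, 0, 0], 0]
    - [[-4, 0, 0], [0, 0, 0], 0]

```text
time_s: 5.6
eef_pos: [494.5, -127.8, 211.9]
ee_rot: [-0.0, 0.671, 0.741, 0.0]
force: [-0.7, 0.4, -0.3]
grip_width: 0.1
grip_force: 49.5
```

```bash
python3 -c "
from h import *
c=snap('wrist','w5');a=load('w4');d=load('w3')
r=lambda c,w,h:cv2.resize(c['img'][:,:,::-1],(w,h),interpolation=cv2.INTER_AREA)
print(proj(a,(493,-72,55)),proj(c,(493,-72,55)),proj(d,(570,9,50)))
u,v=map(int,proj(a,(493,-72,55)));A=a['img'][v-50:v+50,u-66:u+67,::-1];print(u-66,v-50)
u,v=map(int,proj(c,(493,-72,55)));C=c['img'][v-50:v+50,u-66:u+67,::-1];print(u-66,v-50)
z=lambda q:cv2.resize(q,(400,300),interpolation=cv2.INTER_CUBIC)
cv2.imwrite('pics/m2.png',np.vstack([np.hstack([z(A),z(C)]),np.hstack([r(a,400,300),r(d,400,300)])]))"
```

```text
[261.3, 162.1] [261.6, 118.9] [302.4, 225.8]
195 112
195 68
```

View pics/m2.png

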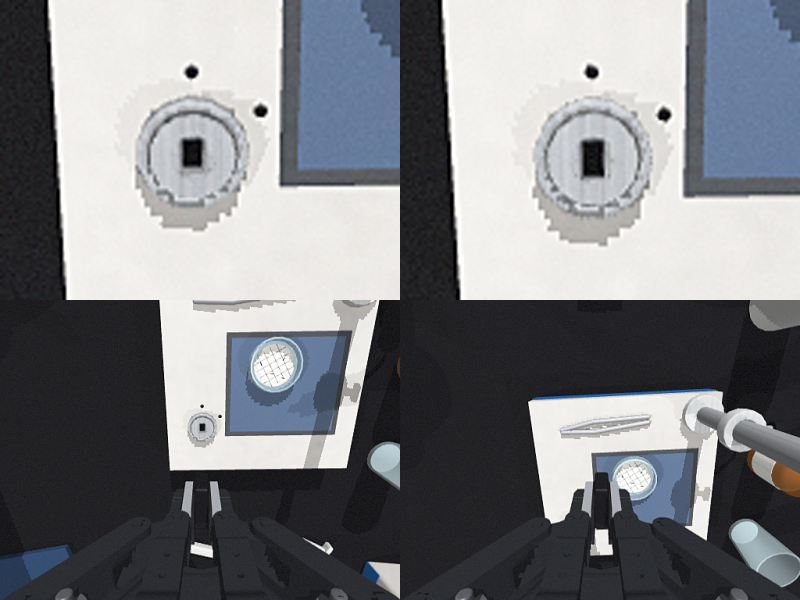

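The wrist views show the keyhole slot at about (259,163) in w4 and (259,121) in w5, the dish ring at (276,365) in the lower-left mosaic, and the pole with its collar at (745,430) in the lower-right one. I'll refine the slot and dish by thresholding.

```bash
cat > s.py <<'E'
from h import *
np.set_printoptions(suppress=True,precision=2)
a,b=load('w4'),load('w5')
def slot(d,u0,v0):
    g=255-cv2.cvtColor(d['img'],cv2.COLOR_RGB2GRAY).astype(float)[v0-9:v0+10,u0-8:u0+9]
    g=np.clip(g-140,0,90);m=cv2.moments(g);return u0-8+m['m10']/m['m00'],v0-9+m['m01']/m['m00'],m['mu11']/m['m00'],m['mu20']/m['m00'],m['mu02']/m['m00']
A=slot(a,259,163);B=slot(b,259,121);print(A,B)
print(tri((a,*A[:2]),(b,*B[:2])),atz(a,*A[:2],55),atz(b,*B[:2],55))
for d,S in((a,A),(b,B)):
    t=0.5*np.arctan2(2*S[2],S[3]-S[4]);p=atz(d,S[0]+10*np.cos(t),S[1]+10*np.sin(t),55)-atz(d,*S[:2],55);print('slotdir',np.degrees(np.arctan2(p[1],p[0])))
# viewer left/front edges in w4 (front edge = left in the image), z=45
for d in(a,b):
    g=cv2.cvtColor(d['img'],cv2.COLOR_RGB2GRAY).astype(float);P=[]
    for r in range(60,200,6):
        e=np.where(g[r,190:245]>120)[0][0]+189.5;P.append(atz(d,e,r,45)[:2])
    P=np.array(P);f=np.polyfit(P[:,1],P[:,0],1);print('front edge x=',f,'yaw',-np.degrees(np.arctan(f[0])),'res',np.abs(np.polyval(f,P[:,1])-P[:,0]).max())
from h import *
plan((490,-90,212),95.5)
im=np.hstack([cv2.resize(load('w3')['img'][100:220,400:512,::-1],(375,402),interpolation=3),cv2.resize(load('scene0')['img'][140:230,235:325,::-1],(402,402),interpolation=3)])
cv2.imwrite('pics/m3.png',im)
E
python3 s.py
```

```text
(258.4899261919011, 162.48753241571913, -0.15427480810017882, 3.2612689552545375, 6.879407695189005) (258.8087224793157, 120.42476511008273, 0.26481273456077903, 4.022871611525254, 11.614133569143098)
(array([490.58, -74.2 ,  48.37]), [0.1, 0.1]) [490.31 -72.68  55.  ] [490.59 -73.6   55.  ]
slotdir 93.33353875730455
slotdir -82.25910335276576
front edge x= [ -0.11 436.81] yaw 6.407130429748254 res 0.4530594512960988Traceback (most recent call last):
  File "s.py", line 15, in <module>
    e=np.where(g[r,190:245]>120)[0][0]+189.5;P.append(atz(d,e,r,45)[:2])
      ~~~~~~~~~~~~~~~~~~~~~~~~~~~~~^^^
IndexError: index 0 is out of bounds for axis 0 with size 0
```

```bash
python3 - <<'E'
s=open('s.py').read().replace("for d in(a,b):\n","for d in(a,):\n")
open('s.py','w').write(s)
E
cat >> s.py <<'E'
for d,v0,v1 in((a,190,232),(b,140,200)):
    g=cv2.cvtColor(d['img'],cv2.COLOR_RGB2GRAY).astype(float);P=[]
    for u in range(225,330,6):
        w=np.where(g[v0:v1,u]>120)[0]
        e=w[-1]+v0+.5;P.append(atz(d,u,e,45)[:2])
    P=np.array(P);P=P[np.abs(P[:,1]-np.median(P[:,1]))<12];f=np.polyfit(P[:,0],P[:,1],1)
    print('right edge y=',f,len(P),'yaw',np.degrees(np.arctan(f[0])),'res',np.abs(np.polyval(f,P[:,0])-P[:,1]).max(),'dist from slot', (-73-np.polyval(f,490.5))*np.cos(np.arctan(f[0])))
# slot top-edge profiles
for d,S in((a,A),(b,B)):
    u,v=int(round(S[0])),int(round(S[1])); g=cv2.cvtColor(d['img'],cv2.COLOR_RGB2GRAY)
    print(v-12,g[v-12:v+13,u-1:u+2].mean(1).round().astype(int)); print(u-9,g[v-1:v+2,u-9:u+10].mean(0).round().astype(int))
E
python3 s.py
```

```text
(258.4899261919011, 162.48753241571913, -0.15427480810017882, 3.2612689552545375, 6.879407695189005) (258.8087224793157, 120.42476511008273, 0.26481273456077903, 4.022871611525254, 11.614133569143098)
(array([490.58, -74.2 ,  48.37]), [0.1, 0.1]) [490.31 -72.68  55.  ] [490.59 -73.6   55.  ]
slotdir 93.33353875730455
slotdir -82.25910335276576
front edge x= [ -0.11 436.81] yaw 6.407130429748254 res 0.4530594512960988
pos [ 494.5 -127.6  211.9] yaw 95.66 t 5.65
cm [ 3.78 -0.08 -0.01] deg [-0.  -0.   0.2]
right edge y= [   0.11 -190.86] 18 yaw 6.502537125573328 res 0.5645532179894985 dist from slot 61.557840836075904
right edge y= [   0.11 -191.09] 18 yaw 6.522364375944468 res 0.5559289085747139 dist from slot 61.61401640138678
150 [169 198 198 197 196 196 204 184  83   8  16  20  17  20  22  18   9  69
 157 159 183 190 194 198 195]
249 [201 204 200 191 200 171 106  11  16  22  19  17   6 112 157 199 200 194
 196]
108 [197 198 197 199 203 192 116  37  14  21  19  21  16  26  20  18  24  11
  56 154 201 193 195 195 199]
250 [208 202 193 195 171 108  11  19  22  22  19  12  71 170 171 190 196 197
 195]
```

View pics/m3.png

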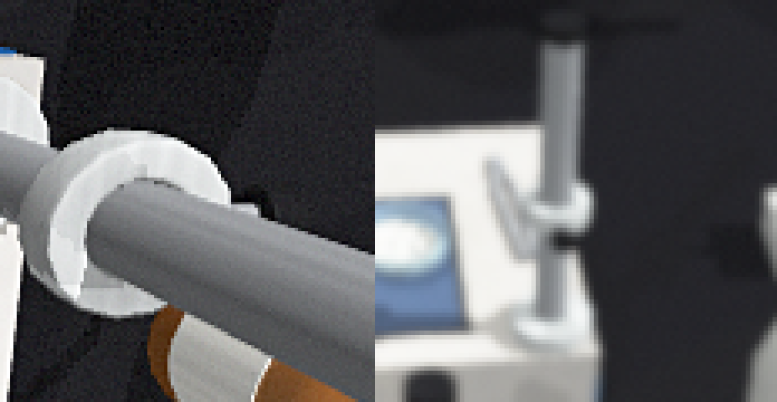

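Run:
```python
from h import *
a,b=load('w4'),load('w5')
for va,vb in((163.7,120.3),(163.7,120.8)): print(tri((a,258.8,va),(b,258.8,vb)),atz(a,258.8,va,55),atz(b,258.8,vb,55))
# viewer frame from edges: front x=436.81-0.1123y ; right y=0.1141x-190.97
y=np.radians(6.45);ex=np.array([np.cos(y),np.sin(y)]);ey=np.array([-ex[1],ex[0]])
dx=ex@[436.81,0]; dy=ey@[490,0.1141*490-190.97]
V=(dx+120)*ex+(dy+120)*ey;print('V',V,'slot',V-75*ex-60*ey,'pole',V+95*ex+95*ey)
pole=V+95*ex+95*ey
c=load('w3'); s=load('scene0')
for z in(45,100,115,120,125,130,135,140,145,150,160,175,253): print(z,proj(c,(*pole,z)),proj(s,(*pole,z)))
# dish w3,w4
```

```text
(array([490.59822825, -73.25173724,  57.54401931]), [0.1, 0.1]) [490.73021887 -73.84339486  55.        ] [490.57199842 -73.48509278  55.        ]
(array([490.68507621, -73.97908081,  54.44855835]), [0.1, 0.1]) [490.73021887 -73.84339486  55.        ] [490.61692515 -73.93509764  55.        ]
V [558.317516    -6.57318187] slot [490.53241301 -74.6186065 ] pole [642.04426025  98.49742437]
45 [384.5, 145.1] [273.3, 212.8]
100 [412.3, 156.8] [274.0, 196.2]
115 [422.1, 160.9] [274.2, 191.5]
120 [425.6, 162.4] [274.3, 189.9]
125 [429.3, 164.0] [274.3, 188.3]
130 [433.2, 165.6] [274.4, 186.7]
135 [437.3, 167.3] [274.5, 185.1]
140 [441.5, 169.1] [274.6, 183.4]
145 [445.9, 171.0] [274.6, 181.8]
150 [450.6, 172.9] [274.7, 180.1]
160 [460.6, 177.2] [274.8, 176.8]
175 [477.8, 184.4] [275.1, 171.6]
253 [650.9, 257.5] [276.3, 143.2]
```

```bash
python3 -c "
from h import *
plan((490.6,-74.2,108),96.4)"
```

```text
pos [ 494.5 -127.6  211.9] yaw 95.66 t 5.65
cm [ 5.35  0.14 10.39] deg [-0.  -0.  -0.7]
```

Call:
step_arm:
  increments:
    - [[3, 0.14, 3], [0, 0, -0.7], 0]
    - [[5.35, 0.14, 6], [0, 0, -0.7], 0]
    - [[5.35, 0.14, 9], [0, 0, -0.7], 0]
    - [[5.35, 0.14, 10.4], [0, 0, -0.7], 0]
    - [[5.35, 0.14, 10.4], [0, 0, -0.7], 0]
    - [[5.35, 0.14, 10.4], [0, 0, -0.7], 0]

```text
time_s: 6.4
eef_pos: [491.3, -74.7, 109.0]
ee_rot: [0.001, 0.667, 0.745, 0.0]
force: [0.3, 0.6, -0.5]
grip_width: 0.091
grip_force: 49.5
```

```bash
python3 -c "
from h import *
c=snap('wrist','w6');save(c,'w6',(200,130,330,230),6);plan((490.6,-74.2,90),96.4);print(proj(c,(490.6,-74.2,55)))
s=snap('scene','s1')"
```

```text
pos [491.3 -74.7 109. ] yaw 96.34 t 6.45
cm [ 0.06 -0.06  1.9 ] deg [ 0.1  0.1 -0.1]
[256.1, 219.3]
```

View pics/w6.png

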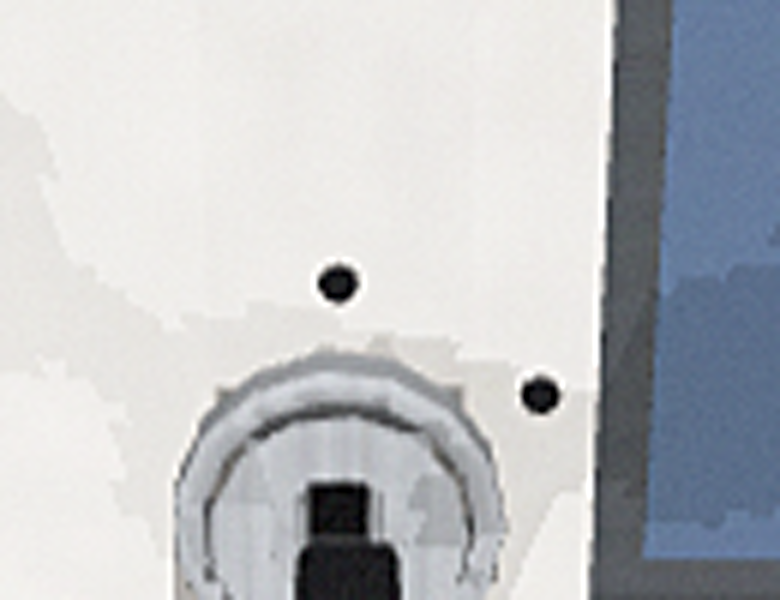

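The slot's visible part is centred at crop x 338 and the key head at 348. That puts the key about 0.9 mm too far along +tool y, so I shift by −0.08 cm and descend gently.

Call:
step_arm:
  increments:
    - [[0.03, -0.08, 0.4], [0, 0, -0.1], 0]
    - [[0.03, -0.08, 0.8], [0, 0, -0.1], 0]
    - [[0.03, -0.08, 1.2], [0, 0, -0.1], 0]
    - [[0.03, -0.08, 1.5], [0, 0, -0.1], 0]
    - [[0.03, -0.08, 1.8], [0, 0, -0.1], 0]
    - [[0.03, -0.08, 1.8], [0, 0, -0.1], 0]

```text
time_s: 7.25
eef_pos: [489.8, -74.1, 89.8]
ee_rot: [-0.0, 0.666, 0.746, -0.0]
force: [0.5, 0.3, 0.4]
grip_width: 0.089
grip_force: 49.5
```

```bash
python3 -c "
from h import *
plan((490.6,-74.2,77),96.4);s=ctrl.sense();print(s['force'],s['wrist_torque'])"
```

```text
pos [489.8 -74.1  89.8] yaw 96.46 t 7.25
cm [-0.02  0.08  1.28] deg [-0.  -0.   0.1]
[0.46303404 0.3451674  0.36607111] [ 0.0017921   0.05904354 -0.01991566]
```

Call:
step_arm:
  increments:
    - [[0, 0, 0.4], [0, 0, 0], 0]
    - [[0, 0, 0.7], [0, 0, 0], 0]
    - [[0, 0, 1.0], [0, 0, 0], 0]
    - [[0, 0, 1.2], [0, 0, 0], 0]
    - [[0, 0, 1.3], [0, 0, 0], 0]
    - [[0, 0, 1.3], [0, 0, 0], 0]

```text
time_s: 8.0
eef_pos: [490.0, -74.2, 77.9]
ee_rot: [0.0, 0.666, 0.746, 0.0]
force: [-4.8, 1.8, 10.9]
grip_width: 0.092
grip_force: 51.2
```

Call:
step_arm:
  increments:
    - [[0, 0.03, 0.1], [0, 0, 0], 0]
    - [[0, 0.03, 0.15], [0, 0, 0], 0]
    - [[0, 0.03, 0.15], [0, 0, 0], 0]

```text
time_s: 8.38
eef_pos: [490.3, -74.2, 77.7]
ee_rot: [0.0, 0.666, 0.746, -0.0]
force: [-9.7, 2.9, 26.7]
grip_width: 0.095
grip_force: 53.4
```

Call:
step_arm:
  increments:
    - [[0, -0.06, -0.12], [0, 0, 8], 0]
    - [[0, -0.06, -0.12], [0, 0, 16], 0]
    - [[0, -0.06, -0.12], [0, 0, 24], 0]
    - [[0, -0.06, -0.12], [0, 0, 32], 0]
    - [[0, -0.06, -0.12], [0, 0, 40], 0]
    - [[0, -0.06, -0.12], [0, 0, 48], 0]
    - [[0, -0.06, -0.12], [0, 0, 56], 0]
    - [[0, -0.06, -0.12], [0, 0, 60], 0]

```text
time_s: 9.38
eef_pos: [490.2, -74.4, 77.9]
ee_rot: [0.001, 0.95, 0.311, 0.001]
force: [-2.9, 0.9, 12.4]
grip_width: 0.092
grip_force: 51.2
```

```bash
python3 -c "
from h import *
plan((490.3,-74.2,77),96.4-60);s=ctrl.sense();print(s['force'],s['wrist_torque'])"
```

```text
pos [490.2 -74.4  77.9] yaw 36.29 t 9.375
cm [ 0.02 -0.01  0.09] deg [ 0.1 -0.1 -0.1]
[-2.8724448   0.94812037 12.39627908] [0.15665533 0.48305954 0.08205698]
```

Call:
step_arm:
  increments:
    - [[0, 0, 0], [0, 0, 3], 0]
    - [[0, 0, 0], [0, 0, 6], 0]
    - [[0, 0, 0], [0, 0, 9], 0]
    - [[0, 0, 0], [0, 0, 10], 0]
    - [[0, 0, 0], [0, 0, 10], 0]

```text
time_s: 10.0
eef_pos: [490.2, -74.4, 77.9]
ee_rot: [0.001, 0.973, 0.229, 0.001]
force: [-3.8, 1.6, 11.2]
grip_width: 0.096
grip_force: 51.2
```

```bash
python3 -c "
from h import *
plan((490.3,-74.2,77),96.4-60);s=ctrl.sense();print(s['force'],s['wrist_torque'])"
```

```text
pos [490.2 -74.4  77.9] yaw 26.45 t 10.0
cm [ 0.02 -0.01  0.09] deg [ 0.1 -0.1 -9.9]
[-3.76359818  1.56686998 11.2349654 ] [0.18969781 0.52685671 0.00322656]
```

Call:
step_arm:
  increments:
    - [[0, 0, 0], [0, 0, 3], 0]
    - [[0, 0, 0], [0, 0, 5], 0]
    - [[0, 0, 0], [0, 0, 5], 0]

```text
time_s: 10.38
eef_pos: [490.2, -74.2, 77.9]
ee_rot: [0.0, 0.983, 0.186, 0.001]
force: [-2.7, 2.7, 11.7]
grip_width: 0.096
grip_force: 51.2
```

```bash
python3 -c "
from h import *
plan((490.3,-74.2,77),96.4-60);s=ctrl.sense();print(s['force'],s['wrist_torque'],s['grip_width'])"
```

```text
pos [490.2 -74.2  77.9] yaw 21.45 t 10.375
cm [0.01 0.01 0.09] deg [  0.1  -0.1 -15. ]
[-2.68275805  2.69044039 11.73768979] [0.42074193 0.40985851 0.05763812] 0.09572697616430642
```

Call:
step_arm:
  increments:
    - [[0, 0, 0], [0, 0, 0], 20]
    - [[0, 0, 0], [0, 0, 0], 40]
    - [[0, 0, 0], [0, 0, 0], 40]
    - [[0, 0, 0], [0, 0, 0], 40]
    - [[0, 0, -2], [0, 0, 0], 40]
    - [[0, 0, -6], [0, 0, 0], 40]
    - [[0, 0, -11], [0, 0, 0], 40]
    - [[0, 0, -13], [0, 0, 0], 40]

```text
time_s: 11.38
eef_pos: [490.2, -74.4, 209.4]
ee_rot: [0.001, 0.983, 0.186, 0.002]
force: [0.4, -0.1, -0.8]
grip_width: 0.398
grip_force: 0.0
```

```bash
python3 -c "
from h import *
plan((470,-150,212),65);print(ctrl.sense()['grip_width'])"
```

```text
pos [490.2 -74.4 209.4] yaw 21.46 t 11.375
cm [-4.65  6.29 -0.26] deg [  0.2  -0.1 -43.5]
0.39827125720101314
```

Call:
step_arm:
  increments:
    - [[-3, 0, 0], [0, 0, 0], 40]
    - [[-5, 0, 0], [0, 0, 0], 40]
    - [[-5, 0, 0], [0, 0, 0], 40]
    - [[-5, 0, 0], [0, 0, 0], 40]

```text
time_s: 11.88
eef_pos: [443.6, -92.4, 206.8]
ee_rot: [0.0, 0.983, 0.186, 0.0]
force: [0.2, 0.1, 0.5]
grip_width: 0.395
grip_force: 0.0
```

```bash
python3 -c "
from h import *
c=snap('wrist','w7')
plan((500,80,240),94);print(proj(c,(490.5,-74.2,81)))"
```

```text
pos [443.6 -92.4 206.7] yaw 21.47 t 11.925
cm [ 11.56 -13.98  -3.33] deg [  0.   -0.  -72.5]
[257.4, 129.3]
```

Call:
step_arm:
  increments:
    - [[4, -5, -2], [0, 0, -10], 40]
    - [[8, -9, -3.3], [0, 0, -20], 40]
    - [[11.6, -14, -3.3], [0, 0, -30], 40]
    - [[11.6, -14, -3.3], [0, 0, -40], 40]
    - [[11.6, -14, -3.3], [0, 0, -50], 40]
    - [[11.6, -14, -3.3], [0, 0, -60], 40]
    - [[11.6, -14, -3.3], [0, 0, -72.5], 40]
    - [[11.6, -14, -3.3], [0, 0, -72.5], 40]

```text
time_s: 12.92
eef_pos: [500.1, 80.6, 239.5]
ee_rot: [-0.0, 0.682, 0.731, -0.0]
force: [-0.2, -0.2, 0.1]
grip_width: 0.397
grip_force: 0.0
```

Call:
step_arm:
  increments:
    - [[0, 0, 0], [0, 0, 0], 40]
    - [[0, 0, 0], [0, 0, 0], 40]

```text
time_s: 13.18
eef_pos: [499.9, 80.4, 239.7]
ee_rot: [-0.0, 0.683, 0.73, 0.0]
force: [1.1, 0.0, 0.0]
grip_width: 0.396
grip_force: 0.0
```

```bash
python3 -c "
from h import *
c=snap('wrist','w8');s=snap('scene','s2')
plan((500,80,320),94);P=(642,100,130);print(proj(c,P),proj(s,P));print(ctrl.sense()['joints'])"
```

```text
pos [499.8  80.3 239.7] yaw 93.89 t 13.275
cm [-0.03  0.01 -8.03] deg [ 0.  -0.  -0.1]
[431.9, 180.9] [275.0, 186.7]
[-7.25223357e-02  2.79916366e-01  1.56951796e+00  2.75441080e-05
  1.29213502e+00 -1.40373540e-01]
```

Call:
step_arm:
  increments:
    - [[-3, 0, -4], [0, 0, 0], 40]
    - [[-6, 0, -8], [0, 0, 0], 40]
    - [[-6, 0, -8], [0, 0, 0], 40]
    - [[-6, 0, -8], [0, 0, 0], 40]
    - [[-6, 0, -8], [0, 0, 0], 40]

```text
time_s: 13.9
eef_pos: [503.6, 21.1, 318.6]
ee_rot: [-0.001, 0.682, 0.731, -0.001]
force: [0.1, 0.5, -0.5]
grip_width: 0.405
grip_force: 0.0
```

```bash
python3 -c "
from h import *
d=snap('wrist','w9');c=load('w8');k=load('w7');s=load('s2');P=(642,102,130)
plan((500,-300,250),0)
def cr(d,P,h,o):
  u,v=map(int,proj(d,P));u0=max(0,min(511-2*h,u-h));v0=max(0,min(383-int(1.5*h),v-int(.75*h)));print(u0,v0,u,v);return cv2.resize(d['img'][v0:v0+int(1.5*h),u0:u0+2*h,::-1],(400,300),interpolation=3)
cv2.imwrite('pics/m4.png',np.vstack([np.hstack([cr(c,P,60,0),cr(d,P,60,0)]),np.hstack([cr(k,(490.5,-74.2,81),60,0),cr(s,P,40,0)])]))"
```

```text
pos [503.7  21.  318.8] yaw 94.0 t 13.95
cm [-32.    -2.59   6.86] deg [-0.1  0.1 94. ]
372 133 432 178
340 55 400 100
197 84 257 129
235 156 275 186
```

View pics/m4.png

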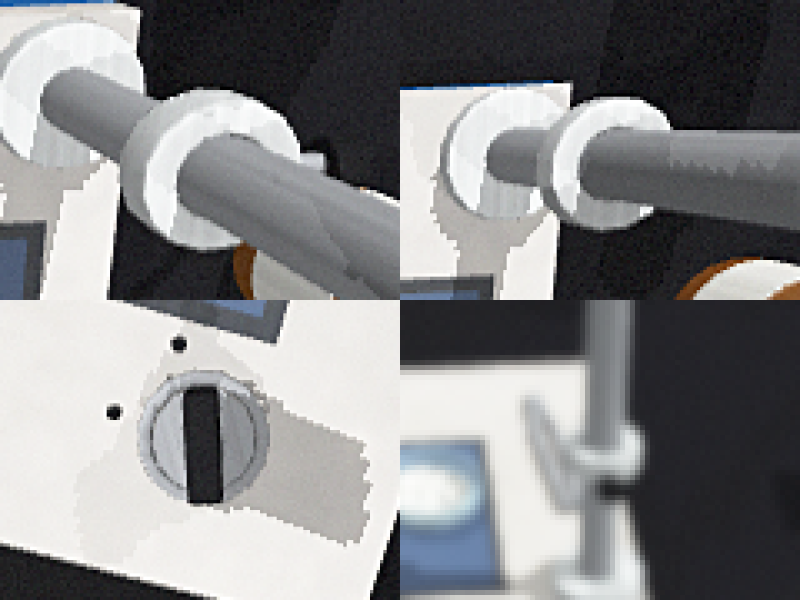

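The key stands in the switch, turned 73° in all, so the switch is at its stop within the play. The collar mid is at about raw (435.3,182.2) in w8, (401.5,103.9) in w9 and (276.4,186.6) in the scene view.

Run:
```python
from h import *
np.set_printoptions(suppress=True,precision=1)
c,d,s=load('w8'),load('w9'),load('s2')
C=(c,435.3,182.2);D=(d,401.5,103.9);S=(s,276.4,186.6)
for l in((C,D),(C,S),(D,S),(C,D,S)): print(tri(*l))
# pole base flange, top of housing, check: w8 (75,93), w9(108,152)
print('base',tri((c,372+75/3.33,133+90/3.33),(d,340+110/3.33,55+151/3.33)))
# dish: find ellipse of white disc in w4,w8,w9, saved crops
P=(569,9,50)
for n in('w4','w5','w8','w9'):
    q=load(n);u,v=map(int,proj(q,P));h=cv2.cvtColor(q['img'],cv2.COLOR_RGB2HSV);print(n,u,v)
    m=((h[:,:,1]<70)&(h[:,:,2]>110)).astype(np.uint8);m2=np.zeros_like(m);m2[max(0,v-40):v+40,max(0,u-40):u+40]=m[max(0,v-40):v+40,max(0,u-40):u+40]
    k,l,st,ce=cv2.connectedComponentsWithStats(m2);i=1+np.argmax(st[1:,4]);print(st[i],ce[i],atz(q,*ce[i],47))
    np.save('pics/d_'+n,ce[i])
tiles=[cv2.resize(load(n)['img'][max(0,v-40):,:][:80,u-53:u+53,::-1],(400,300),interpolation=3) for n,(u,v) in [(n,tuple(map(int,proj(load(n),P)))) for n in('w4','w5','w8','w9')]]
cv2.imwrite('pics/m5.png',np.vstack([np.hstack(tiles[:2]),np.hstack(tiles[2:])]))
```

```text
(array([643.9,  99.1, 131.1]), [0.5, 0.5])
(array([643.8, 101.5, 132.2]), [1.9, 1.9])
(array([643.4, 101.1, 131.4]), [2.2, 2.2])
(array([643.5, 100.6, 131.8]), [1.0, 1.8, 2.7])
base (array([642.9, 100.6,  56. ]), [0.8, 0.8])
w4 354 81
[ 317   47   71   72 3954] [352.7  82.4] [568.8   8.5  47. ]
w5 358 31
[ 320    0   75   71 4336] [357.3  33.4] [568.8   8.   47. ]
w8 312 231
[ 285  207   53   64 1976] [311.4 233.6] [568.9   5.2  47. ]
w9 305 166
[ 282  144   45   47 1619] [303.7 167.8] [567.8   6.1  47. ]
```

View pics/m5.png

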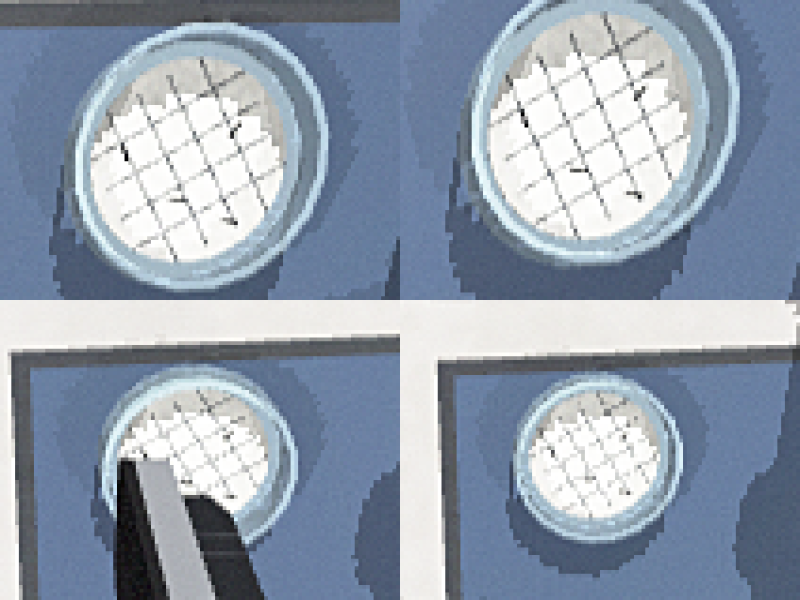

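The dish disc is centred at raw (350.6,82.9) in w4 and (303.4,167.3) in w9. Now I compute it and head to the loupe with the gripper aligned to its handle.

Run:
```python
from h import *
np.set_printoptions(suppress=True,precision=1)
a,d=load('w4'),load('w9')
print('dish',tri((a,350.6,82.9),(d,303.4,167.3)),atz(a,350.6,82.9,48),atz(d,303.4,167.3,48))
plan((480,-309,220),-8.7)
print('j6 for yaw -8.7', np.arctan2(-309,510)+np.pi/2+np.radians(8.7),'yaw171', np.arctan2(-309,510)+np.pi/2-np.radians(171.3))
```

```text
dish (array([566.4,   7.7,  50.3]), [0.3, 0.3]) [566.7   7.9  48. ] [567.1   7.   48. ]
pos [503.7  21.  318.8] yaw 94.0 t 13.95
cm [-32.8  -4.7   9.9] deg [ -0.1   0.1 102.7]
j6 for yaw -8.7 1.1779064343626007 yaw171 -1.9636862192271927
```

Call:
step_arm:
  increments:
    - [[-6, -1, 2], [0, 0, 10], 40]
    - [[-12, -2, 4], [0, 0, 20], 40]
    - [[-18, -3, 6], [0, 0, 30], 40]
    - [[-24, -4, 8], [0, 0, 40], 40]
    - [[-30, -4.7, 9.9], [0, 0, 50], 40]
    - [[-32.8, -4.7, 9.9], [0, 0, 60], 40]
    - [[-32.8, -4.7, 9.9], [0, 0, 70], 40]
    - [[-32.8, -4.7, 9.9], [0, 0, 80], 40]

```text
time_s: 14.95
eef_pos: [479.6, -309.9, 219.7]
ee_rot: [-0.001, 0.993, 0.119, -0.0]
force: [-0.5, -0.1, 1.0]
grip_width: 0.398
grip_force: 0.0
```

Call:
step_arm:
  increments:
    - [[0, 0, 0], [0, 0, 10], 40]
    - [[0, 0, 0], [0, 0, 20], 40]
    - [[0, 0, 0], [0, 0, 23], 40]
    - [[0, 0, 0], [0, 0, 23], 40]
    - [[0, 0, 0], [0, 0, 23], 40]

```text
time_s: 15.58
eef_pos: [479.7, -309.8, 220.4]
ee_rot: [-0.0, 0.997, -0.078, -0.0]
force: [-0.1, 0.7, 0.6]
grip_width: 0.4
grip_force: 0.0
```

```bash
python3 -c "
from h import *
snap('wrist','w10');plan((500,-309,220),-8.7)"
```

```text
pos [ 479.7 -309.9  220.5] yaw -8.98 t 15.625
cm [ 1.99 -0.4   0.05] deg [-0.   0.  -0.3]
```

Call:
step_arm:
  increments:
    - [[3, 0, 0], [0, 0, 0], 40]
    - [[5, 0, 0], [0, 0, 0], 40]
    - [[5, 0, 0], [0, 0, 0], 40]
    - [[5, 0, 0], [0, 0, 0], 40]

```text
time_s: 16.12
eef_pos: [528.6, -317.8, 220.6]
ee_rot: [-0.0, 0.997, -0.079, -0.0]
force: [-1.3, 0.4, -0.3]
grip_width: 0.402
grip_force: 0.0
```

```bash
python3 -c "
from h import *
c=snap('wrist','w11');a=load('w10');plan((500,-309,220),-8.7)
f=lambda d:cv2.resize(d['img'][0:290,150:350,::-1],(400,580),interpolation=3)
cv2.imwrite('pics/m6.png',np.hstack([f(a),f(c)]))"
```

```text
pos [ 528.5 -317.8  220.7] yaw -9.05 t 16.175
cm [-2.95 -0.42  0.08] deg [-0.   0.  -0.3]
```

View pics/m6.png

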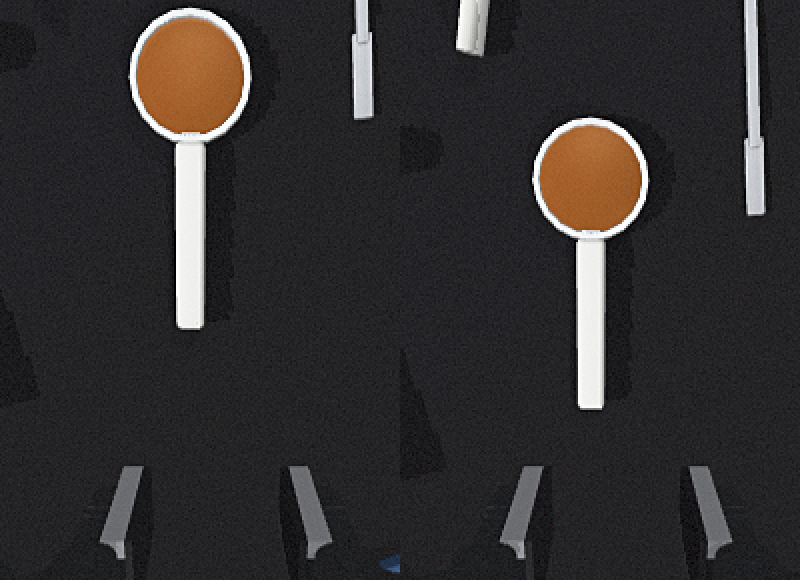

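Lens rim centre is at raw (245.3,37.8) in w10 and (245.3,89.5) in w11. The handle end is at (245,164) and (245.3,204).

Run:
```python
from h import *
np.set_printoptions(suppress=True,precision=1)
a,c=load('w10'),load('w11')
L,_=tri((a,245.3,37.8),(c,245.3,89.5));E_,_=tri((a,245,164),(c,245.3,204));print('lens',L,'end',E_)
for d,l,e in((a,(245.3,37.8),(245,164)),(c,(245.3,89.5),(245.3,204))):
    p,q=atz(d,*l,11),atz(d,*e,7);print(p,q,np.linalg.norm(p-q),np.degrees(np.arctan2(*(p-q)[[1,0]])))
    g=q+(p-q)/np.linalg.norm(p-q)*78;print('grip',g); 
p=atz(c,245.3,89.5,11)
```

```text
lens [ 611.5 -318.    12. ] end [ 482.6 -295.6    9.8]
[ 611.7 -318.1   11. ] [ 481.9 -295.4    7. ] 131.7732382886598 -9.927288373864247
grip [ 558.7 -308.8    9.4]
[ 611.6 -317.8   11. ] [ 481.5 -295.3    7. ] 132.03889887606644 -9.843205117918645
grip [ 558.3 -308.6    9.4]
```

```bash
python3 -c "
from h import *
plan((560.4,-309.1,22),-9.9)"
```

```text
pos [ 528.5 -317.8  220.7] yaw -9.05 t 16.175
cm [ 3.02 -1.36 19.87] deg [-0.   0.   0.9]
```

Call:
step_arm:
  increments:
    - [[3, -1.35, 5], [0, 0, 0.9], 40]
    - [[3, -1.35, 10], [0, 0, 0.9], 40]
    - [[3, -1.35, 15], [0, 0, 0.9], 40]
    - [[3, -1.35, 17.5], [0, 0, 0.9], 40]
    - [[3, -1.35, 19], [0, 0, 0.9], 40]
    - [[3, -1.35, 19.8], [0, 0, 0.9], 40]
    - [[3, -1.35, 19.8], [0, 0, 0.9], 40]

```text
time_s: 17.05
eef_pos: [560.9, -309.5, 23.2]
ee_rot: [0.0, 0.996, -0.087, 0.0]
force: [0.6, 0.4, 0.2]
grip_width: 0.401
grip_force: 0.0
```

Call:
step_arm:
  increments:
    - [[0, 0, 0], [0, 0, 0], 25]
    - [[0, 0, 0], [0, 0, 0], 10]
    - [[0, 0, 0], [0, 0, 0], 0]
    - [[0, 0, 0], [0, 0, 0], 0]
    - [[0, 0, 0], [0, 0, 0], 0]
  squeeze: 60

```text
time_s: 17.68
eef_pos: [561.3, -309.7, 23.9]
ee_rot: [0.001, 0.996, -0.087, 0.001]
force: [-0.9, 0.4, 6.2]
grip_width: 0.166
grip_force: 60.4
```

Call:
step_arm:
  increments:
    - [[0, 0, 0], [0, 0, 0], 0]
    - [[0, 0, -2], [0, 0, 0], 0]
    - [[0, 0, -6], [0, 0, 0], 0]
    - [[0, 0, -11], [0, 0, 0], 0]
    - [[0, 0, -15], [0, 0, 0], 0]
    - [[0, 0, -18], [0, 0, 0], 0]
    - [[0, 0, -18], [0, 0, 0], 0]

```text
time_s: 18.55
eef_pos: [561.4, -309.7, 206.1]
ee_rot: [0.002, 0.996, -0.087, 0.002]
force: [0.8, 0.2, -1.6]
grip_width: 0.162
grip_force: 59.6
```

```bash
python3 -c "
from h import *
snap('wrist','w12');snap('scene','s3');plan((515.5,7.6,200),0);print(ctrl.sense()['grip_width'])"
```

```text
pos [ 560.5 -309.1  202.3] yaw -9.94 t 18.65
cm [ -9.9  -30.41   0.25] deg [-0.   0.  -9.9]
0.1604907245002366
```

Call:
step_arm:
  increments:
    - [[-2, -6, 0], [0, 0, -5], 0]
    - [[-4, -12, 0], [0, 0, -9.9], 0]
    - [[-6, -18, 0], [0, 0, -9.9], 0]
    - [[-8, -24, 0], [0, 0, -9.9], 0]
    - [[-9.5, -28, 0], [0, 0, -9.9], 0]
    - [[-9.9, -30.4, 0.3], [0, 0, -9.9], 0]
    - [[-9.9, -30.4, 0.3], [0, 0, -9.9], 0]
    - [[-9.9, -30.4, 0.3], [0, 0, -9.9], 0]

```text
time_s: 19.65
eef_pos: [515.7, 6.5, 199.1]
ee_rot: [-0.0, 1.0, -0.001, -0.001]
force: [0.3, 0.3, -0.6]
grip_width: 0.165
grip_force: 59.6
```

```bash
python3 -c "
from h import *
c=snap('wrist','w13');s=snap('scene','s4');t=snap('top','t4');plan((515.5,7.6,148.5),0)
L=(567,7.6,183);print([proj(d,L) for d in(c,s,t)])
q=lambda d,u,v,h:cv2.resize(d['img'][v:v+int(1.5*h),u:u+2*h,::-1],(400,300),interpolation=3)
u,v=map(int,proj(s,L));U,V=map(int,proj(t,L));print(u-40,v-30,U-40,V-30)
W=cv2.resize(c['img'][:,:,::-1],(400,300));cv2.imwrite('pics/m7.png',np.vstack([np.hstack([W,q(s,u-40,v-30,40)]),np.hstack([q(t,U-40,V-30,40),W*0])]))"
```

```text
pos [515.8   6.3 199.5] yaw -0.12 t 19.8
cm [-0.03 -0.13  5.1 ] deg [ 0.   0.  -0.1]
[[254.7, 155.1], [239.1, 152.5], [271.2, 204.1]]
199 122 231 174
```

View pics/m7.png

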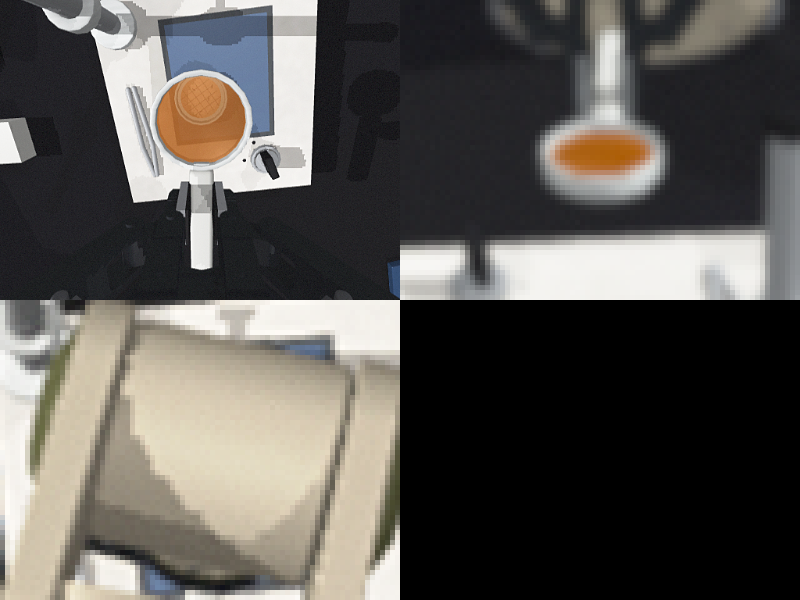

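The wrist view shows the lens held with its rim at mosaic (201,119), clear of the fingers and above the dish. The scene view has the rim at raw (239.6,153.6), as expected. I'll check its tilt and height by fitting a 3-D circle to the amber disc.

```bash
cat > c.py <<'E'
from h import *
from scipy.optimize import least_squares
import sys
np.set_printoptions(suppress=True,precision=2)
def amber(d):
    h=cv2.cvtColor(d['img'],cv2.COLOR_RGB2HSV);m=((h[:,:,0]<25)&(h[:,:,1]>90)&(h[:,:,2]>60)).astype(np.uint8)
    k,l,st,ce=cv2.connectedComponentsWithStats(m);i=1+np.argmax(st[1:,4])
    c=max(cv2.findContours((l==i).astype(np.uint8),0,1)[0],key=cv2.contourArea);return cv2.convexHull(c)[:,0].astype(float),st[i]
def fit(views,p0,r=None):
    def res(p):
        n=np.array([p[3],p[4],1]);n/=np.linalg.norm(n);o=[]
        for d,H in views:
            for u,v in H:
                a,b=ray(d,u,v);x=a+b*(n@(p[:3]-a))/(n@b);o.append(np.linalg.norm(x-p[:3])-(p[5] if r is None else r))
        return np.array(o)
    s=least_squares(res,list(p0)+[0,0]+([27] if r is None else []));return s.x,np.std(s.fun)
if __name__=='__main__':
    for n in('w10','w11'): 
        d=load(n);H,st=amber(d);print(n,st,fit([(d,H)],(611,-318,10)))
    V=[(load(n),amber(load(n))[0]) for n in('w10','w11')];f=fit(V,(611,-318,10));print(f);r=f[0][5]
    for n in sys.argv[1:]:
        d=load(n);H,st=amber(d);print(n,st,fit([(d,H)],(567,7,180),r))
E
python3 c.py w13
```

```text
w10 [ 218    9   54   58 2434] (array([ 559.11, -322.69,  343.96,   -0.06,   -0.01,    0.  ]), np.float64(8.324987930002597e-08))
w11 [ 420    0   59   98 3800] (array([ 607.9 , -330.77,  344.11, -689.4 ,   -0.  ,    0.  ]), np.float64(2.1070739501470802e-07))
(array([ 583.03, -329.37,  355.88,    0.72,    4.35,   27.55]), np.float64(8.785526502022893e-14))
w13 [ 201   97  114  111 9889] (array([565.87,   6.5 , 180.24,  -0.01,   0.  ]), np.float64(0.09799363791289657))
```

Call:
step_arm:
  increments:
    - [[0.1, -0.1, 1.5], [0, 0, 0], 0]
    - [[0.1, -0.1, 3], [0, 0, 0], 0]
    - [[0.1, -0.1, 4.2], [0, 0, 0], 0]
    - [[0.1, -0.1, 5.05], [0, 0, 0], 0]
    - [[0.1, -0.1, 5.05], [0, 0, 0], 0]
    - [[0.1, -0.1, 5.05], [0, 0, 0], 0]
    - [[0.1, -0.1, 5.05], [0, 0, 0], 0]
    - [[0.1, -0.1, 5.05], [0, 0, 0], 0]

```text
time_s: 20.8
eef_pos: [516.9, 8.2, 149.4]
ee_rot: [0.0, 1.0, -0.0, 0.0]
force: [-0.0, 0.6, -0.6]
grip_width: 0.163
grip_force: 59.6
```

```bash
python3 -c "
from h import *
snap('wrist','w14');s=snap('scene','s5');plan((516.5,7.4,148.5),0)
for z in(125,131.5,138):print(proj(s,(567,7.6,z)),proj(s,(643.5,100.6,z)))
save(s,'s5',(200,140,310,222),7)"; python3 c.py w14 | tail -1
python3 -c "
from h import *
s=ctrl.sense();print(s['dq'],s['force'],s['grip_force'],s['eef_pos'])"
```

```text
pos [516.8   8.2 149.3] yaw -0.04 t 20.9
cm [-0.03  0.08  0.08] deg [ 0. -0. -0.]
[239.6, 171.3] [275.2, 188.7]
[239.5, 169.2] [275.3, 186.6]
[239.5, 167.2] [275.4, 184.4]
w14 [ 201   97  114  111 9889] (array([567.15,   8.14, 130.65,  -0.01,   0.  ]), np.float64(0.09274892097725757))
[-0.00098695  0.00351023  0.00010521 -0.00039254  0.00030206  0.00291825] [ 0.09049751  0.26072355 -0.40860853] 59.5784854888916 [516.84869722   8.21484578 149.33892137]
```

View pics/s5.png

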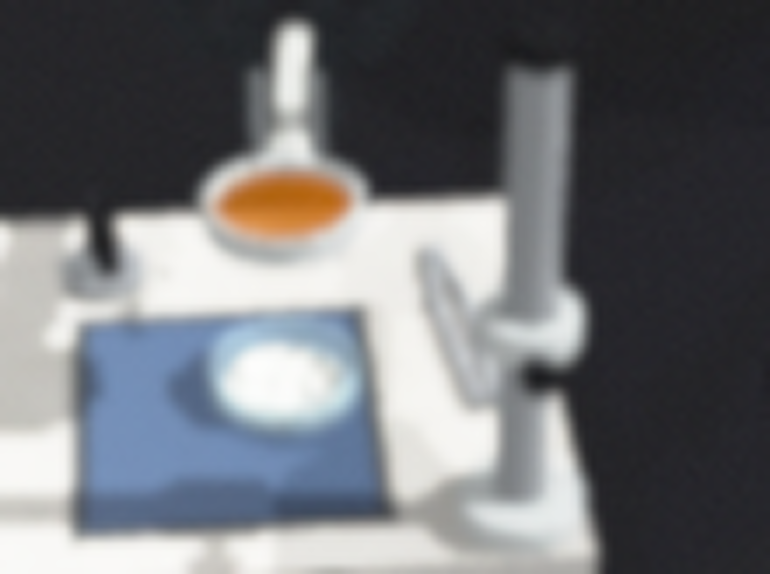

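The lens rim is centred at crop (284,204), raw v 169.1, and the collar at raw v 186.7. Both match z ≈ 131.5 mm, the rim sits above the dish, and the key stands in the switch. I'm handing in.

```bash
python3 -c "
from rig import ctrl
print(ctrl.finish_job())"
```

```text
the job is handed in; nothing more can be done
None
```

I handed the job in after about 21 s on the robot's clock; the hand-in gave no pass or fail. By my last measurements, the key is home and turned to its stop, and the lens is held level within about 1 mm of the dish's centre and the collar's mid height.

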